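# Change the gear on the lathe banjo

### The job

Swap the change gear on the lathe banjo: take the gear that is on the banjo's stud off and put it on the empty gear stand, and fit the largest gear, at the bottom of the stack on the other stand, to the stud. To get at it, first lay the two smaller gears from above it side by side in the parts tray; when the largest is on the stud, put these two back on their stand, the medium gear below and the small one on top. Seat every gear flat and fully down, hub up, and leave the calliper and the tape measure where they are.

Things in the scene. Friction and masses are not known exactly. Their poses are not given: they have to be found in the camera images.
- small_gear: Steel spur gear, hub up: toothed disc 10 mm thick, bore 22 mm; plain round hub, 32 mm diameter, on top from 10 to 22 mm above the underside. Grip the hub from above. Origin: centre of the underside, z up. Small: 48 mm outside diameter, 22 teeth, 0.08 to 0.17 kg. Starts on top of the stack on stack_post, its underside 52 mm above the bench.
- medium_gear: Steel spur gear, hub up: toothed disc 10 mm thick, bore 22 mm; plain round hub, 32 mm diameter, on top from 10 to 22 mm above the underside. Grip the hub from above. Origin: centre of the underside, z up. Medium: 64 mm outside diameter, 30 teeth, 0.14 to 0.28 kg. Starts in the middle of the stack on stack_post, its underside at 30 mm, resting on the large gear's hub.
- large_gear: Steel spur gear, hub up: toothed disc 10 mm thick, bore 22 mm; plain round hub, 32 mm diameter, on top from 10 to 22 mm above the underside. Grip the hub from above. Origin: centre of the underside, z up. Large: 80 mm outside diameter, 38 teeth, 0.22 to 0.45 kg. Starts at the bottom of the stack on stack_post, its underside at 8 mm.
- old_gear: Steel spur gear, hub up: toothed disc 10 mm thick, bore 22 mm; plain round hub, 32 mm diameter, on top from 10 to 22 mm above the underside. Grip the hub from above. Origin: centre of the underside, z up. The gear now on the banjo: 56 mm outside diameter, 26 teeth, 0.11 to 0.22 kg. Starts on the banjo's stud, its underside at 18 mm.
- stack_post: Fixed gear stand: round dark foot 82 mm wide, 8 mm high (gears rest on it) with an upright pin 16 mm in diameter at its centre, top at 64 mm, last 7 mm tapered; a gear has 3 mm play all round on it. Origin: on the pin's axis at bench height. This one carries the stack of three gears at the start; the medium gear (underside at 8 mm) and the small gear on its hub (underside at 30 mm) end here.
- spare_post: Fixed gear stand: round dark foot 82 mm wide, 8 mm high (gears rest on it) with an upright pin 16 mm in diameter at its centre, top at 64 mm, last 7 mm tapered; a gear has 3 mm play all round on it. Origin: on the pin's axis at bench height. This one is empty at the start; the old gear (underside at 8 mm) ends here.
- banjo: Lathe banjo, fixed, lying flat: grey slotted arm along y, 48 mm wide, 12 mm thick, y from -99 to +111 mm; clamp ring 56 mm wide, 16 mm high at its +y end. On it an upright stud 16 mm in diameter, top at 46 mm, last 7 mm tapered; gears rest on its collar (36 mm wide) at z = 18 mm, with 3 mm play all round. Origin: on the stud's axis at bench height.
- parts_tray: Low metal tray, fixed: outside 100 mm (x) by 170 mm (y), 14 mm high (rim 15 mm), walls and floor 3 mm. Origin: centre of its underside, inner floor at 3 mm. It takes the medium and the small gear side by side along y, e.g. medium at y = -40 mm, small at y = +46 mm. Empty at the start and in the end.
- calliper: Bystander, leave alone: steel vernier calliper 210 mm long, 55 mm wide, 6 mm high, lying flat behind the work on the left. Origin: centre of its underside.
- tape_measure: Bystander, leave alone: yellow tape measure standing upright, 36 x 82 mm, 68 mm high, behind the work, left of the middle. Origin: centre of its underside.
Mind the look-alikes: they are no part of the job. What is shaped like the small_gear but pink or purple is not meant.

How it is judged:
By the outcome, as a careful person would: the job done as asked, in the order asked, and still so for the second after the job is handed in, with the robot touching nothing.
It also fails if it takes over 134 s, if anything falls off the work surface, if the arm or the gripper's body presses on something with over 40 N, if the wrist force passes 120 N, or if a joint passes its speed limit or range.

### The arm

A 6-joint arm with a two-finger parallel gripper is mounted at the origin on a cart in front of the work surface, level with it; the furniture and walls round the work are solid. World frame = base frame: x ahead of the robot, y to its left, z up, the work surface at z = 0. Lengths are in m, angles in rad, forces in N, time in s.
With the tool pointing down it reaches from about 0.35 to 0.875 m from the base axis. Payload 15.5 kg.
Tool frame: the origin (TCP) lies midway between the tips of the shut fingers; the grasp point (between the pads) lies ctrl.tcp_to_grasp behind it (ctrl.tcp_to_grasp is the distance from the TCP to the grasp point, in m); z points along the fingers, y is the line along which they close (so a half turn about z gives the same grasp; the last joint's range is limited). The gripper opens to 85 mm and grips with 20 to 120 N. Pads are 22 mm wide; open, the fingers measure 114 mm over their backs; the gripper's body (76 mm by 85 mm) begins 54 mm behind the grasp point. The pads swing forward as they close: fully open they stand 13 mm farther back than shut.
Start: joints at [-1.274, 0.494, 1.345, -0, 1.302, -0.096], TCP at [0.239, -0.577, 0.231] pointing down, gripper open.
Joint ranges: [-2.91, 2.91], [-0.82, 2.16], [0.22, 2.67], [-1.22, 4.37], [0.12, 2.79], [-3.08, 3.08]. Speed limits (rad/s): [1.89, 1.89, 2.57, 3.01, 3.01, 3.01].

### API

Orientations are given as a unit quaternion [x, y, z, w].
In Python, from bench import ctrl gives the robot as it stands. The module is installed in compiled form; this text tells all that it offers.
- The arm moves only by the tool arm_command, never from a script. Its argument "plan" is a list of rows, each an object of numbers: "hand": the opening, from -1 (shut) to 1 (fully open); "x", "y", "z": the shift along the world's x, y, z in cm; "spin": the turn about the world's z in rad. In form: [{"hand": .., "x": .., "y": .., "z": .., "spin": ..}, ...]. A call has 1 to 20 rows; each row is the pose to reach, as a shift and turn from the pose commanded when the call began; what a row does not reach only later rows make up. A row lasts 1/8 s, in which the tool goes at most 62.5 mm and 10.7 degrees, less where a joint would pass 70% of its speed; a pose out of reach is approached as far as the arm can. A call with a gripper value outside its range is refused whole. The fingers move at their own pace and stop on an object; the grip force is fixed at half the most. Time passes only in rows, so rows that repeat a pose let the fingers close. It gives the time, the measured TCP pose, the force, the opening and the grip force at its end, in the units of the state.
- ctrl.sense(): the state, without advancing time (a new reading comes with each control period).
- ctrl.capture(name): name is "side" or "top"; returns a dict with "image" (400x640x3 uint8, red, green, blue), "K" (3x3 intrinsics, pixels), "R" (3x3) and "t" (3): a world point X has camera coordinates R X + t. Camera axes: x right, y down, z forward; pixel columns grow to the right and rows downward; lengths in m; the calibration is good to about 2 mm. A picture is of the moment at which its call begins. There is no depth.
- ctrl.hand_in(): hands the job in; it is judged then, once.
Trained networks look in a picture, given as the dict that the camera call returned (one of the last four; its "shot" number tells which), for a name from the list of things; names that differ only in an ending like _2 or _b are one class to them, and where a whole thing is asked for, a point or a joint stands for the part that bears it (a point fixed in the world has none). Each returns a list of dicts, best first, with "conf" (0 to 1); they miss things now and then, are a little off and sometimes report something else, mostly with a low value. They report only what shows in the picture. A call takes as long as a camera call. They do not tell look-alikes from the thing itself.
- ctrl.cut_out(picture, thing): "region" (400x640 bool, what is visible of it) and "box" ([left, top, right, bottom] in pixels, round what is visible of it).
The state is a dict: "time_s": time; "q": joint angles; "qd": joint speeds; "effort": joint torques, N m; "tcp_pos": TCP position; "tool_rot": TCP orientation; "force": force on the tool from outside, world axes, zero at the start; "torque": the same for the moment, N m; "grip_width": finger opening in m; "gripper_force": force on a finger pad.
Only numpy, scipy, OpenCV 4.12 (cv2) and the standard library are available. Lean on these libraries where they do the work, as an engineer would, in place of code of your own. Each camera call takes 0.05 s, during which the arm holds its last target. There are 200 camera calls.

## Working session

There is one attempt and no reset: what is moved stays moved. The work goes in short steps, Python scripts to look and compute and a tool call to move; the robot and the scene stay as the last step left them, time stands still between calls to the robot, and variables do not carry over. Pictures are saved under pics/ and viewed, at most 16 in all, crops included, and the job is handed in when it is done.

Besides the shell and the picture viewer there is one more tool, called after "Emit:" as name(argument=value, ...) on one line, values as JSON. arm_command: Moves the arm, as the interface text tells. Its arguments: {"type":"object","properties":{"plan":{"type":"array","items":{"type":"object","properties":{"hand":{"type":"number"},"x":{"type":"number"},"y":{"type":"number"},"z":{"type":"number"},"spin":{"type":"number"}}}}},"required":["plan"]}

```bash
mkdir -p pics; cat > h.py <<'E'
import numpy as np, cv2
from bench import ctrl
def save(p,n): cv2.imwrite('pics/'+n+'.png',cv2.cvtColor(p['image'],cv2.COLOR_RGB2BGR))
def ray(p,uv):
    d=np.linalg.inv(p['K'])@np.array([uv[0],uv[1],1.]); R=p['R']; return -R.T@p['t'], R.T@d
def atz(p,uv,z):
    o,d=ray(p,uv); return o+d*(z-o[2])/d[2]
def proj(p,X):
    c=p['K']@(p['R']@np.asarray(X,float)+p['t']); return c[:2]/c[2]
def tri(obs):
    A=np.zeros((3,3));b=np.zeros(3)
    for p,uv in obs:
        o,d=ray(p,uv); d=d/np.linalg.norm(d); M=np.eye(3)-np.outer(d,d); A+=M;b+=M@o
    return np.linalg.solve(A,b)
E
python3 - <<'E'
from h import *
for n in('top','side'):
    p=ctrl.capture(n); save(p,n+'0'); print(n,np.round(-p['R'].T@p['t'],3),np.round(p['R'],2).tolist(),p['K'][0])
    for t in 'small_gear medium_gear large_gear old_gear stack_post spare_post banjo parts_tray calliper tape_measure'.split():
        for r in ctrl.cut_out(p,t): print(t,round(r['conf'],2),np.round(r['box']).tolist(),int(r['region'].sum()))
s=ctrl.sense();print(s['time_s'],s['tcp_pos'],s['tool_rot'],s['force'],s['grip_width'],ctrl.tcp_to_grasp)
E
```

```text
top [4.170e-01 1.000e-03 1.134e+00] [[0.0, -1.0, -0.01], [-0.99, -0.0, -0.12], [0.12, 0.01, -0.99]] [480.64293551   0.         317.39457543]
small_gear 0.84 [421.0, 239.0, 440.0, 260.0] 289
small_gear 0.56 [373.0, 251.0, 390.0, 272.0] 235
small_gear 0.55 [265.0, 222.0, 286.0, 239.0] 253
medium_gear 0.51 [415.0, 241.0, 426.0, 265.0] 163
large_gear 0.61 [408.0, 234.0, 438.0, 268.0] 252
old_gear 0.93 [196.0, 233.0, 216.0, 254.0] 345
stack_post 0.7 [403.0, 247.0, 435.0, 271.0] 96
stack_post 0.66 [164.0, 230.0, 250.0, 255.0] 1107
spare_post 0.88 [299.0, 230.0, 337.0, 266.0] 1009
spare_post 0.63 [405.0, 234.0, 435.0, 259.0] 60
banjo 0.69 [424.0, 245.0, 433.0, 254.0] 31
banjo 0.57 [164.0, 226.0, 249.0, 254.0] 1035
banjo 0.46 [236.0, 163.0, 275.0, 191.0] 708
parts_tray 0.63 [304.0, 148.0, 380.0, 203.0] 3043
parts_tray 0.62 [426.0, 244.0, 434.0, 254.0] 33
calliper 0.96 [163.0, 144.0, 249.0, 188.0] 846
tape_measure 0.58 [236.0, 160.0, 277.0, 190.0] 710
side [0.161 0.732 0.528] [[-0.89, -0.46, 0.0], [-0.23, 0.43, -0.88], [0.4, -0.78, -0.48]] [404.28933627   0.         324.59305507]
small_gear 0
[... 189 characters left out ...]
_gear 0.61 [387.0, 171.0, 406.0, 184.0] 184
old_gear 0.7 [276.0, 292.0, 307.0, 315.0] 547
stack_post 0.43 [381.0, 200.0, 405.0, 207.0] 89
spare_post 0.64 [337.0, 223.0, 374.0, 256.0] 696
spare_post 0.63 [389.0, 171.0, 406.0, 184.0] 175
spare_post 0.34 [216.0, 256.0, 237.0, 283.0] 351
banjo 0.96 [243.0, 278.0, 328.0, 356.0] 1927
parts_tray 0.94 [273.0, 195.0, 332.0, 239.0] 1584
parts_tray 0.63 [211.0, 250.0, 234.0, 282.0] 427
tape_measure 0.73 [245.0, 224.0, 266.0, 263.0] 817
tape_measure 0.65 [381.0, 184.0, 407.0, 195.0] 225
1.1 [ 0.23923391 -0.57738903  0.23126664] [ 9.80775895e-01  1.95137500e-01  1.26402080e-06 -1.19668401e-05] [0.45783189 0.64914159 0.13859008] 0.08537908859216409 0.0187
```

```bash
python3 - <<'E'
import cv2
a=cv2.imread('pics/top0.png')[125:325,150:450]; cv2.imwrite('pics/a.png',cv2.resize(a,None,fx=2.6,fy=2.6,interpolation=cv2.INTER_CUBIC))
a=cv2.imread('pics/side0.png')[150:370,190:450]; cv2.imwrite('pics/b.png',cv2.resize(a,None,fx=2.7,fy=2.7,interpolation=cv2.INTER_CUBIC))
E
```

```text
(no output)
```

View pics/a.png

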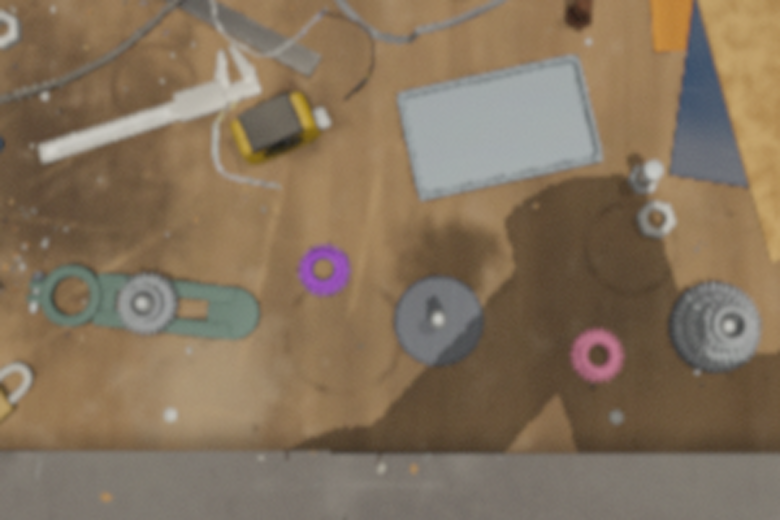

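View pics/b.png

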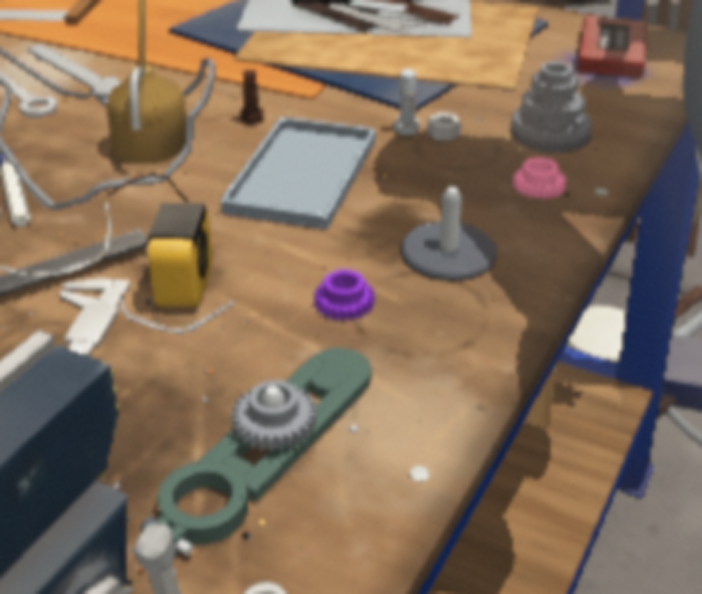

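The top view shows the old gear on the banjo at (206,241), the empty stand at (318,248), the stack at (425,250) and the tray at (342,174). There are three small-gear candidates: purple at (275,229), pink at (380,262) and the steel-grey one on top of the stack at (431,250). The grey one fits the description (steel, on top of the stack). I'll fit positions in both views and confirm it in an enlarged crop.

```bash
cat >> h.py <<'E'
from scipy.optimize import minimize
def circ(c,r,n=120):
    a=np.linspace(0,2*np.pi,n,endpoint=False); return np.array(c)+np.c_[r*np.cos(a),r*np.sin(a),0*a]
def pts(p,X):
    c=(np.asarray(X)@p['R'].T+p['t'])@p['K'].T; return c[:,:2]/c[:,2:]
def grad(p):
    g=cv2.GaussianBlur(cv2.cvtColor(p['image'],cv2.COLOR_RGB2GRAY).astype(np.float32),(0,0),1.0)
    return cv2.magnitude(cv2.Sobel(g,cv2.CV_32F,1,0),cv2.Sobel(g,cv2.CV_32F,0,1))
def score(p,G,c,circles):
    s=0
    for r,z in circles:
        uv=pts(p,circ([c[0],c[1],z+c[2]],r)).astype(np.float32)
        s+=np.minimum(cv2.remap(G,uv[None,:,0],uv[None,:,1],cv2.INTER_LINEAR),60).mean()
    return s
def fit(views,c0,circles,freez=False,span=.014):
    Gs=[grad(p) for p in views]; f=lambda c:-sum(score(p,G,(c[0],c[1],c[2] if freez else 0),circles) for p,G in zip(views,Gs))
    g=np.arange(-span,span+1e-6,.002); zs=np.arange(-.012,.0121,.003) if freez else [0]
    b=min(((f((c0[0]+i,c0[1]+j,k)),(c0[0]+i,c0[1]+j,k)) for i in g for j in g for k in zs))[1]
    n=3 if freez else 2
    S=np.vstack([b[:n]]+[np.array(b[:n])+.0015*e for e in np.eye(n)])
    r=minimize(f,b[:n],method='Nelder-Mead',options=dict(initial_simplex=S,xatol=1e-4)); return np.round(r.x,4),round(-r.fun,1)
def overlay(p,items,box,k,name):
    l,t,r,b=box; im=cv2.resize(cv2.cvtColor(p['image'],cv2.COLOR_RGB2BGR)[t:b,l:r],None,fx=k,fy=k,interpolation=cv2.INTER_CUBIC)
    for c,cs in items:
        for rr,z in cs:
            q=((pts(p,circ([c[0],c[1],z],rr))-[l,t]+.5)*k).astype(np.int32); cv2.polylines(im,[q],True,(0,255,0),1)
    cv2.imwrite('pics/'+name+'.png',im)
M=dict(spare=[(.041,.008)],stack=[(.016,.074),(.024,.062),(.032,.040),(.040,.018)],old=[(.016,.040),(.028,.028)])
E
python3 - <<'E'
from h import *
T=ctrl.capture('top');S=ctrl.capture('side')
G={'spare':((318.5,248),.008),'stack':((431,250),.074),'old':((206,241),.04)}
R={}
for k,(uv,z) in G.items():
    c=atz(T,uv,z); R[k]=fit([T,S],c,M[k])[0]
    print(k,np.round(c,3),'top',fit([T],c,M[k]),'side',fit([S],c,M[k]),'both',fit([T,S],c,M[k]),'z',fit([T,S],c,M[k],True))
for uv,us in [((318.3,247),(357.5,220))]: print('pin',tri([(T,uv),(S,us)]))
# tray corners
for r in ctrl.cut_out(T,'parts_tray')[:1]:
    cn=cv2.findContours(r['region'].astype(np.uint8),0,2)[0]; m=max(cn,key=cv2.contourArea); q=cv2.boxPoints(cv2.minAreaRect(m)); print('tray',[np.round(atz(T,u,.014),3).tolist() for u in q])
overlay(T,[(R['stack'],M['stack'])],(360,215,450,285),8,'c')
b=cv2.imread('pics/c.png')
overlay(S,[(R['stack'],M['stack'])],(360,155,420,215),6,'d');d=cv2.imread('pics/d.png')
overlay(S,[(R['spare'],M['spare'])],(330,215,385,270),6,'e');e=cv2.imread('pics/e.png')
overlay(S,[(R['old'],M['old'])],(260,280,320,330),6,'f');f=cv2.imread('pics/f.png')
w=np.zeros((600,800,3),np.uint8)
c=cv2.resize(b,None,fx=.55,fy=.55)
for im,(y,x) in ((c,(0,0)),(d,(0,420)),(e,(310,0)),(f,(362,400))):
    im=im[:600-y,:800-x]; w[y:y+im.shape[0],x:x+im.shape[1]]=im
cv2.imwrite('pics/g.png',w)
E
```

```text
spare [0.453 0.015 0.008] top (array([0.4499, 0.0176]), np.float64(35.1)) side (array([0.4514, 0.0148]), np.float64(45.5)) both (array([0.4503, 0.0168]), np.float64(79.1)) z (array([0.4501, 0.0175, 0.0019]), np.float64(80.2))
stack [ 0.447 -0.232  0.074] top (array([ 0.4477, -0.2222]), np.float64(157.2)) side (array([ 0.4462, -0.2257]), np.float64(194.5)) both (array([ 0.4476, -0.2224]), np.float64(349.0)) z (array([ 0.4461, -0.222 ,  0.0018]), np.float64(350.9))
old [0.466 0.271 0.04 ] top (array([0.4678, 0.2604]), np.float64(91.7)) side (array([0.451 , 0.2791]), np.float64(112.5)) both (array([0.4604, 0.2743]), np.float64(191.1)) z (array([ 0.4687,  0.2638, -0.0124]), np.float64(202.4))
pin [0.45246663 0.01416141 0.06170495]
tray [[0.659, 0.055, 0.014], [0.697, -0.114, 0.014], [0.595, -0.135, 0.014], [0.558, 0.032, 0.014]]
```

View pics/g.png

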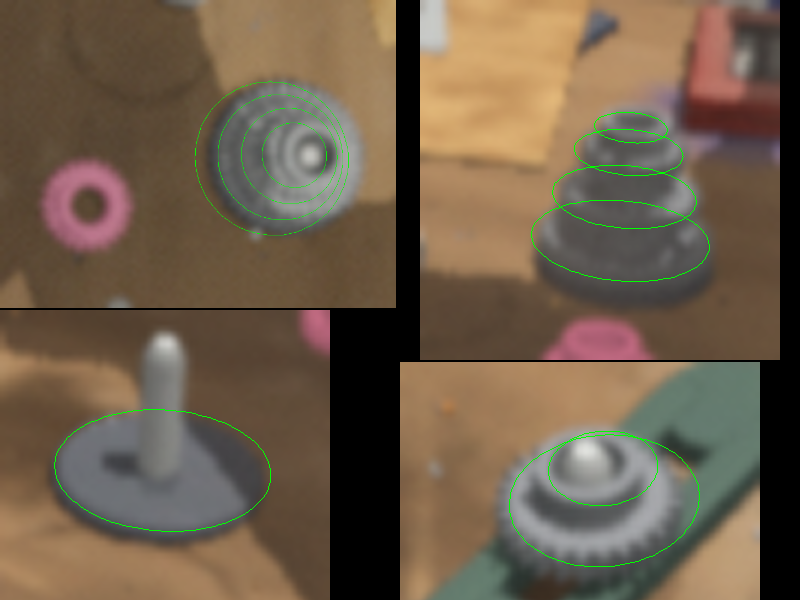

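```bash
python3 - <<'E'
from h import *
T=ctrl.capture('top');S=ctrl.capture('side')
# hand picks
print('stack hub T',atz(T,(428.8,249.7),.074),'disc T',atz(T,(424.3,250),.018),'pin',atz(T,(430.4,249.7),.064))
print('stack hub S',atz(S,(395.3,175.7),.074),'tri',tri([(T,(428.8,249.7)),(S,(395.3,175.7))]))
for k,c in dict(spare=(.452,.0155),stack=(.446,-.227),old=(.465,.27)).items():
    for v in([T],[S],[T,S]): print(k,*[fit(v,c,[m],span=.006) for m in M[k]])
w=np.zeros((600,800,3),np.uint8)
for i,(k,c) in enumerate(dict(stack=(.446,-.228),old=(.465,.27),spare=(.452,.0155)).items()):
  for j,p in enumerate((T,S)):
    u=proj(p,[*c,.03]).astype(int); h=(19 if j==0 else 20)
    cs=M[k]+([(.008,.057),(.008,.008)] if k=='spare' else [])
    overlay(p,[(c,cs)],(u[0]-22,u[1]-24,u[0]+22,u[1]+24),6,'t'); im=cv2.imread('pics/t.png'); w[j*290:j*290+288,i*266:i*266+264]=im
cv2.imwrite('pics/k.png',w)
E
```

```text
stack hub T [ 0.44779342 -0.22763577  0.074     ] disc T [ 0.44868577 -0.22938694  0.018     ] pin [ 0.44809813 -0.23332132  0.064     ]
stack hub S [ 0.44617816 -0.22361747  0.074     ] tri [ 0.44770192 -0.2281592   0.07181219]
spare (array([0.4498, 0.0174]), np.float64(34.6))
spare (array([0.4515, 0.0145]), np.float64(45.5))
spare (array([0.4502, 0.0168]), np.float64(78.7))
stack (array([ 0.4468, -0.2239]), np.float64(49.6)) (array([ 0.4411, -0.2337]), np.float64(50.4)) (array([ 0.4467, -0.2211]), np.float64(44.3)) (array([ 0.4532, -0.2302]), np.float64(41.3))
stack (array([ 0.443 , -0.2264]), np.float64(57.0)) (array([ 0.4436, -0.2399]), np.float64(53.9)) (array([ 0.4481, -0.226 ]), np.float64(49.1)) (array([ 0.4458, -0.2198]), np.float64(41.4))
stack (array([ 0.4467, -0.224 ]), np.float64(105.6)) (array([ 0.4412, -0.2341]), np.float64(101.6)) (array([ 0.447 , -0.2215]), np.float64(92.3)) (array([ 0.4487, -0.2259]), np.float64(79.5))
old (array([0.4628, 0.2611]), np.float64(51.2)) (array([0.4685, 0.2692]), np.float64(48.2))
old (array([0.4609, 0.2739]), np.float64(57.2)) (array([0.461 , 0.2735]), np.float64(54.1))
old (array([0.4556, 0.2714]), np.float64(104.3)) (array([0.4615, 0.2715]), np.float64(98.0))
```

View pics/k.png

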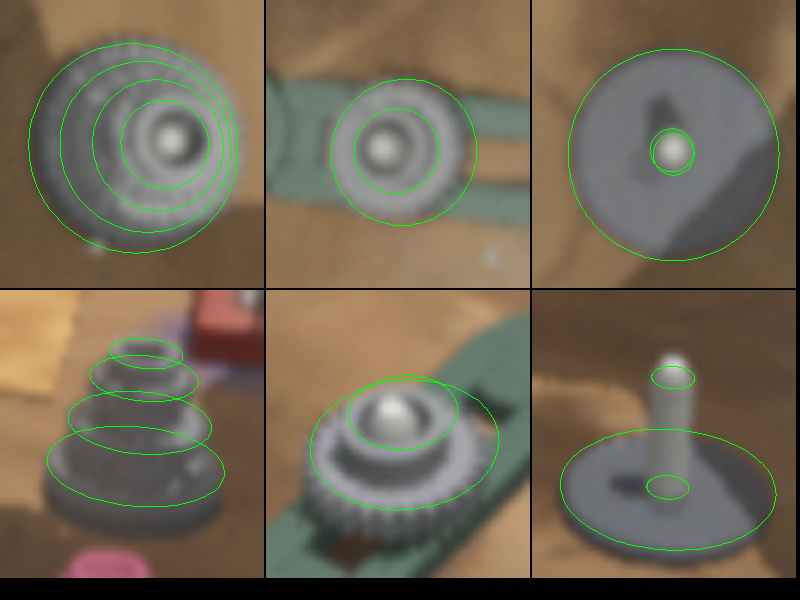

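The grey gear on top of the stack, with the pin in its bore at top px (430,250), is the small_gear. The pink one at (380,262) is a look-alike. From the overlays I get:

| Thing | x (m) | y (m) |
|---|---|---|
| old gear | 0.4665 | 0.2725 |
| spare post | 0.452 | 0.0155 |
| small gear on the stack | 0.4475 | -0.228 |
| tray centre | 0.627 | -0.0405 |

The tray is turned by about 12.7°. I'll do the old gear first.

Emit:
arm_command(plan=[{"hand": 0.5, "x": 10, "y": 6, "z": -4, "spin": 0}, {"hand": 0.5, "x": 22.7, "y": 85, "z": -13, "spin": 0}, {"hand": 0.5, "x": 22.7, "y": 85, "z": -13, "spin": 0}, {"hand": 0.5, "x": 22.7, "y": 85, "z": -13, "spin": 0}, {"hand": 0.5, "x": 22.7, "y": 85, "z": -13, "spin": 0}, {"hand": 0.5, "x": 22.7, "y": 85, "z": -13, "spin": 0}, {"hand": 0.5, "x": 22.7, "y": 85, "z": -13, "spin": 0}, {"hand": 0.5, "x": 22.7, "y": 85, "z": -13, "spin": 0}, {"hand": 0.5, "x": 22.7, "y": 85, "z": -13, "spin": 0}, {"hand": 0.5, "x": 22.7, "y": 85, "z": -13, "spin": 0}, {"hand": 0.5, "x": 22.7, "y": 85, "z": -13, "spin": 0}, {"hand": 0.5, "x": 22.7, "y": 85, "z": -13, "spin": 0}, {"hand": 0.5, "x": 22.7, "y": 85, "z": -13, "spin": 0}, {"hand": 0.5, "x": 22.7, "y": 85, "z": -13, "spin": 0}, {"hand": 0.5, "x": 22.7, "y": 85, "z": -13, "spin": 0}, {"hand": 0.5, "x": 22.7, "y": 85, "z": -13, "spin": 0}, {"hand": 0.5, "x": 22.7, "y": 85, "z": -13, "spin": 0}, {"hand": 0.5, "x": 22.7, "y": 85, "z": -13, "spin": 0}])

```text
time_s: 3.6
tcp_pos: [0.4661, 0.2716, 0.1015]
tool_rot: [0.981, 0.195, -0.0, 0.0]
force: [0.5, -0.1, -0.0]
grip_width: 0.0639
gripper_force: 0.0
```

```bash
python3 - <<'E'
from h import *
T=ctrl.capture('top');S=ctrl.capture('side');s=ctrl.sense();print(s['time_s'],s['tcp_pos'],s['tool_rot'],s['force'],s['grip_width'],s['q'])
c=s['tcp_pos']
w=np.zeros((600,800,3),np.uint8)
for j,p in enumerate((T,S)):
    u=proj(p,c).astype(int)
    overlay(p,[(c,[(.002,c[2])]),((.4665,.2725),M['old'])],(u[0]-33,u[1]-40,u[0]+33,u[1]+40),6,'t');im=cv2.imread('pics/t.png');w[:im.shape[0],j*400:j*400+396]=im
cv2.imwrite('pics/l.png',w[:480])
E
```

```text
3.7 [0.46627323 0.2717576  0.10148027] [9.80891915e-01 1.94553463e-01 1.10764065e-06 1.81776298e-05] [0.34238409 0.15621601 0.19627555] 0.06397460160160028 [ 4.17060689e-01  5.42411725e-01  1.69767993e+00 -4.58458041e-05
  9.01506813e-01  1.59628107e+00]
```

View pics/l.png

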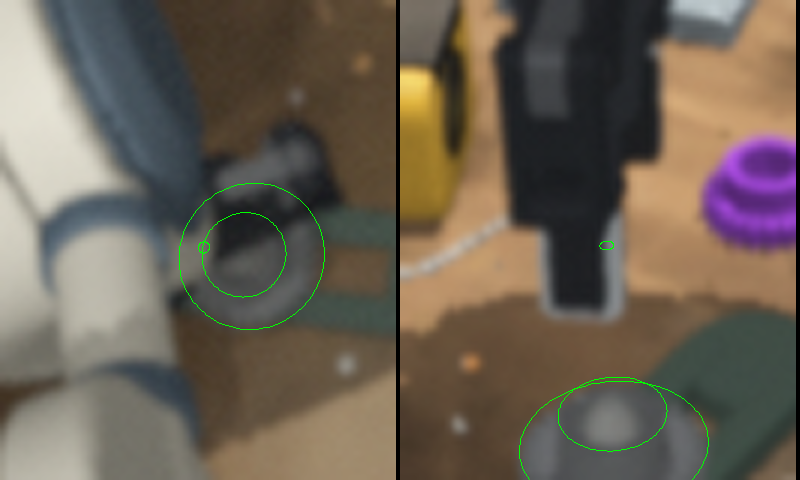

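The top view is hidden by the arm. In the side view the fingers stand over the gear with a plausible tip position, and the gear model sits on the gear. Going down to grip.

Emit:
arm_command(plan=[{"hand": 0.5, "x": 0, "y": 0, "z": -3.5, "spin": 0}, {"hand": 0.5, "x": 0, "y": 0, "z": -5.5, "spin": 0}, {"hand": 0.5, "x": 0, "y": 0, "z": -6.8, "spin": 0}, {"hand": 0.5, "x": 0, "y": 0, "z": -6.9, "spin": 0}, {"hand": -0.6, "x": 0, "y": 0, "z": -6.9, "spin": 0}, {"hand": -0.6, "x": 0, "y": 0, "z": -6.9, "spin": 0}, {"hand": -0.6, "x": 0, "y": 0, "z": -6.9, "spin": 0}, {"hand": -0.6, "x": 0, "y": 0, "z": -6.9, "spin": 0}, {"hand": -0.6, "x": 0, "y": 0, "z": -6.9, "spin": 0}, {"hand": -0.6, "x": 0, "y": 0, "z": -6.9, "spin": 0}])

```text
time_s: 4.95
tcp_pos: [0.4667, 0.2727, 0.0333]
tool_rot: [0.981, 0.195, 0.001, -0.0]
force: [-0.8, -1.0, 11.4]
grip_width: 0.0284
gripper_force: 58.4
```

Emit:
arm_command(plan=[{"hand": -0.6, "x": 0, "y": 0, "z": 0.5, "spin": 0}, {"hand": -0.6, "x": 0, "y": 0, "z": 1.5, "spin": 0}, {"hand": -0.6, "x": 0, "y": 0, "z": 3, "spin": 0}, {"hand": -0.6, "x": 0, "y": 0, "z": 5, "spin": 0}, {"hand": -0.6, "x": 0, "y": 0, "z": 7, "spin": 0}, {"hand": -0.6, "x": 0, "y": 0, "z": 7, "spin": 0}])

```text
time_s: 5.7
tcp_pos: [0.4672, 0.273, 0.1042]
tool_rot: [0.981, 0.195, 0.002, -0.0]
force: [0.8, 0.2, -1.4]
grip_width: 0.0282
gripper_force: 59.3
```

```bash
cat >> h.py <<'E'
def look(name,half=(33,40)):
    T=ctrl.capture('top');S=ctrl.capture('side');s=ctrl.sense();print(s['time_s'],s['tcp_pos'],s['force'],s['grip_width'])
    c=s['tcp_pos']; w=np.zeros((half[1]*12,800,3),np.uint8)
    for j,p in enumerate((T,S)):
        u=proj(p,c-[0,0,.015]).astype(int)
        overlay(p,[(c,[(.002,c[2])])],(u[0]-half[0],u[1]-half[1],u[0]+half[0],u[1]+half[1]),6,'t');im=cv2.imread('pics/t.png');w[:im.shape[0],j*400:j*400+im.shape[1]]=im
    cv2.imwrite('pics/'+name+'.png',w); return T,S,s
E
python3 -c "
from h import *
look('m')"
```

```text
5.8 [0.46619468 0.27260436 0.10246209] [-0.27413913 -1.90030028 -1.90611717] 0.028446459954893998
```

View pics/m.png

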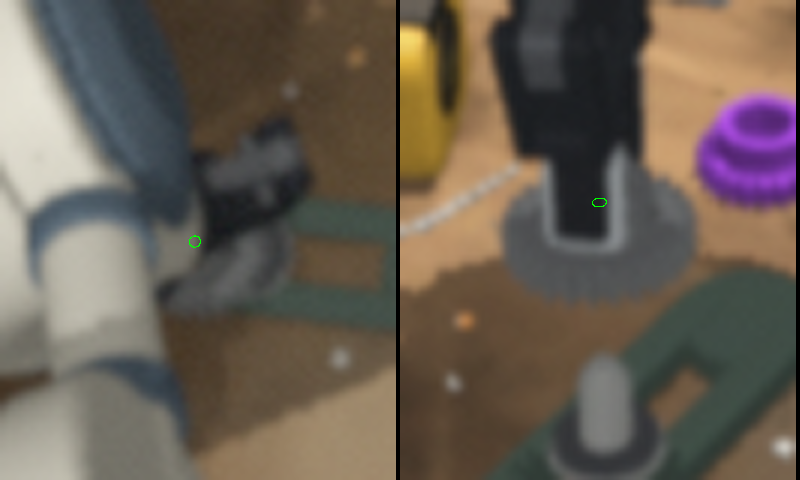

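The gear is held level and centred on the TCP, and the bare stud shows at about crop (605,358) in the side view. Carrying it to the spare post.

Emit:
arm_command(plan=[{"hand": -0.6, "x": -1.4, "y": -25.7, "z": 0.5, "spin": 0}, {"hand": -0.6, "x": -1.4, "y": -25.7, "z": 0.5, "spin": 0}, {"hand": -0.6, "x": -1.4, "y": -25.7, "z": 0.5, "spin": 0}, {"hand": -0.6, "x": -1.4, "y": -25.7, "z": 0.5, "spin": 0}, {"hand": -0.6, "x": -1.4, "y": -25.7, "z": 0.5, "spin": 0}, {"hand": -0.6, "x": -1.4, "y": -25.7, "z": 0.5, "spin": 0}, {"hand": -0.6, "x": -1.4, "y": -25.7, "z": 0.5, "spin": 0}, {"hand": -0.6, "x": -1.4, "y": -25.7, "z": -1, "spin": 0}, {"hand": -0.6, "x": -1.4, "y": -25.7, "z": -1.8, "spin": 0}, {"hand": -0.6, "x": -1.4, "y": -25.7, "z": -2.2, "spin": 0}, {"hand": -0.6, "x": -1.4, "y": -25.7, "z": -2.6, "spin": 0}, {"hand": -0.6, "x": -1.4, "y": -25.7, "z": -2.8, "spin": 0}])

```text
time_s: 7.3
tcp_pos: [0.4523, 0.0157, 0.0742]
tool_rot: [0.981, 0.195, -0.0, -0.0]
force: [0.1, -0.2, -1.3]
grip_width: 0.0281
gripper_force: 59.5
```

```bash
python3 -c "
from h import *
T,S,s=look('n')
u=proj(S,[.4665,.2725,.046]).astype(int)
overlay(S,[((.4665,.2725),[(.008,.039),(.018,.018)])],(u[0]-30,u[1]-25,u[0]+35,u[1]+35),6,'n2')
u=proj(T,[.4665,.2725,.046]).astype(int)
overlay(T,[((.4665,.2725),[(.008,.039),(.018,.018)])],(u[0]-30,u[1]-25,u[0]+35,u[1]+35),6,'n3')
a=cv2.imread('pics/n.png')[60:360,400:];b=np.hstack([cv2.imread('pics/n2.png')[:300],cv2.imread('pics/n3.png')[:300]])
w=np.zeros((600,800,3),np.uint8);w[:300,:400]=a;w[300:600,:780]=b;cv2.imwrite('pics/n.png',w)
"
```

```text
7.4 [0.45225178 0.01559306 0.07424439] [-0.32481715  0.4323684  -0.25614315] 0.02807843567301779
```

View pics/n.png

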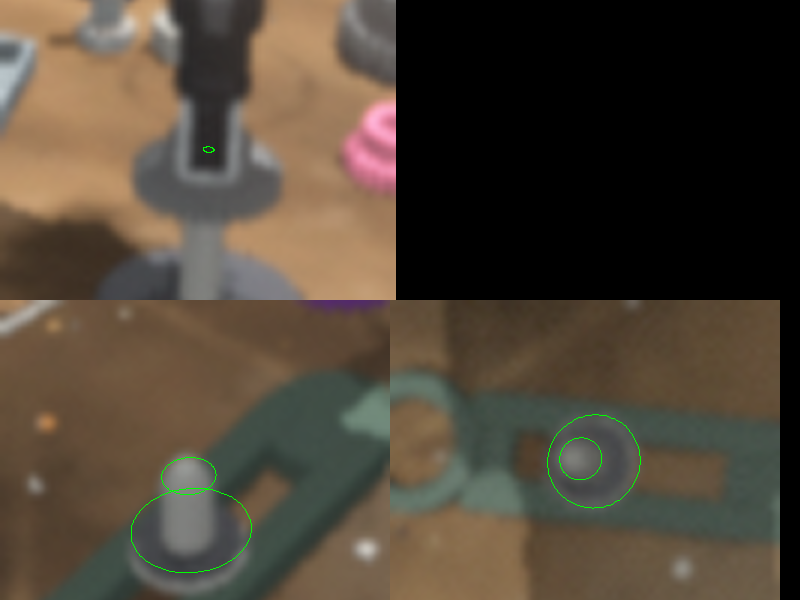

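The gear has engaged the spare pin without force. The stud model (0.4665, 0.2725) sits on the stud in both views. Lowering and releasing.

Emit:
arm_command(plan=[{"hand": -0.6, "x": 0, "y": 0, "z": -1.5, "spin": 0}, {"hand": -0.6, "x": 0, "y": 0, "z": -3, "spin": 0}, {"hand": -0.6, "x": 0, "y": 0, "z": -4.4, "spin": 0}, {"hand": -0.6, "x": 0, "y": 0, "z": -5.0, "spin": 0}, {"hand": -0.6, "x": 0, "y": 0, "z": -5.1, "spin": 0}, {"hand": -0.6, "x": 0, "y": 0, "z": -5.1, "spin": 0}])

```text
time_s: 8.15
tcp_pos: [0.4524, 0.0156, 0.0236]
tool_rot: [0.981, 0.195, 0.0, 0.0]
force: [-0.9, -0.2, -1.5]
grip_width: 0.0284
gripper_force: 59.5
```

Emit:
arm_command(plan=[{"hand": -0.6, "x": 0, "y": 0, "z": -0.15, "spin": 0}, {"hand": 0.5, "x": 0, "y": 0, "z": -0.1, "spin": 0}, {"hand": 0.5, "x": 0, "y": 0, "z": -0.1, "spin": 0}, {"hand": 0.5, "x": 0, "y": 0, "z": 0, "spin": 0}, {"hand": 0.5, "x": 0, "y": 0, "z": 2, "spin": 0}, {"hand": 0.5, "x": 0, "y": 0, "z": 6, "spin": 0}, {"hand": 0.5, "x": 0, "y": 0, "z": 10, "spin": 0}, {"hand": 0.5, "x": -0.5, "y": -24.4, "z": 10, "spin": 0}, {"hand": 0.5, "x": -0.5, "y": -24.4, "z": 10, "spin": 0}, {"hand": 0.5, "x": -0.5, "y": -24.4, "z": 10, "spin": 0}, {"hand": 0.5, "x": -0.5, "y": -24.4, "z": 10, "spin": 0}, {"hand": 0.5, "x": -0.5, "y": -24.4, "z": 9, "spin": 0}, {"hand": 0.5, "x": -0.5, "y": -24.4, "z": 8, "spin": 0}, {"hand": 0.5, "x": -0.5, "y": -24.4, "z": 8, "spin": 0}])

```text
time_s: 9.9
tcp_pos: [0.4466, -0.2269, 0.1024]
tool_rot: [0.981, 0.196, -0.001, -0.001]
force: [0.8, 0.4, 0.6]
grip_width: 0.0642
gripper_force: 0.0
```

```bash
python3 -c "
from h import *
T,S,s=look('o')
w=np.zeros((600,800,3),np.uint8);w[:450,:]=cv2.imread('pics/o.png')[:450]
overlay(S,[((.452,.0155),[(.016,.030),(.028,.018)])],(325,205,390,270),6,'t');w[450:,:]=0
t=cv2.imread('pics/t.png');t=cv2.resize(t,(380,380));w[:380,:380]=t
cv2.imwrite('pics/o.png',w)
"
```

```text
10.0 [ 0.4472404  -0.22728172  0.10323248] [-0.15803419  0.21297806 -0.70019848] 0.0641638366895195
```

View pics/o.png

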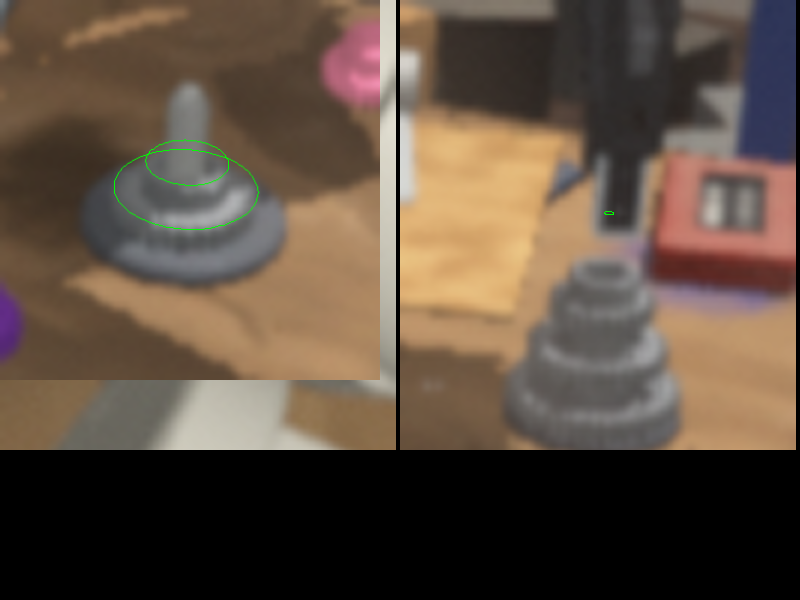

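The old gear sits flat on the spare foot. The TCP is over the small gear's hub at about (605,265) in the crop. Gripping it.

Emit:
arm_command(plan=[{"hand": 0.5, "x": 0, "y": 0, "z": -2.5, "spin": 0}, {"hand": 0.5, "x": 0, "y": 0, "z": -3.5, "spin": 0}, {"hand": 0.5, "x": 0, "y": 0, "z": -3.6, "spin": 0}, {"hand": -0.6, "x": 0, "y": 0, "z": -3.6, "spin": 0}, {"hand": -0.6, "x": 0, "y": 0, "z": -3.6, "spin": 0}, {"hand": -0.6, "x": 0, "y": 0, "z": -3.6, "spin": 0}, {"hand": -0.6, "x": 0, "y": 0, "z": -3.6, "spin": 0}, {"hand": -0.6, "x": 0, "y": 0, "z": -3.6, "spin": 0}, {"hand": -0.6, "x": 0, "y": 0, "z": -3.4, "spin": 0}, {"hand": -0.6, "x": 0, "y": 0, "z": -2.4, "spin": 0}, {"hand": -0.6, "x": 0, "y": 0, "z": -0.4, "spin": 0}, {"hand": -0.6, "x": 0, "y": 0, "z": 2, "spin": 0}, {"hand": -0.6, "x": 0, "y": 0, "z": 2, "spin": 0}])

```text
time_s: 11.62
tcp_pos: [0.448, -0.2288, 0.1249]
tool_rot: [0.981, 0.195, 0.001, 0.001]
force: [-0.6, -1.0, -1.1]
grip_width: 0.0278
gripper_force: 60.4
```

Emit:
arm_command(plan=[{"hand": -0.6, "x": 17, "y": 23.3, "z": 0, "spin": 0}, {"hand": -0.6, "x": 17, "y": 23.3, "z": 0, "spin": 0}, {"hand": -0.6, "x": 17, "y": 23.3, "z": 0, "spin": 0}, {"hand": -0.6, "x": 17, "y": 23.3, "z": 0, "spin": 0}, {"hand": -0.6, "x": 17, "y": 23.3, "z": 0, "spin": 0}, {"hand": -0.6, "x": 17, "y": 23.3, "z": -1, "spin": 0}, {"hand": -0.6, "x": 17, "y": 23.3, "z": -5, "spin": 0}, {"hand": -0.6, "x": 17, "y": 23.3, "z": -8, "spin": 0}, {"hand": -0.6, "x": 17, "y": 23.3, "z": -9.7, "spin": 0}, {"hand": -0.6, "x": 17, "y": 23.3, "z": -10.2, "spin": 0}, {"hand": -0.6, "x": 17, "y": 23.3, "z": -10.3, "spin": 0}, {"hand": -0.6, "x": 17, "y": 23.3, "z": -10.3, "spin": 0}])

```text
time_s: 13.12
tcp_pos: [0.6178, 0.0045, 0.0212]
tool_rot: [0.981, 0.195, 0.001, 0.0]
force: [0.1, 0.7, -2.0]
grip_width: 0.0279
gripper_force: 60.4
```

```bash
python3 -c "
from h import *
T,S,s=look('p')
w=np.zeros((600,800,3),np.uint8);w[:450,:]=cv2.imread('pics/p.png')[:450]
overlay(S,[((.447,-.2284),[(.016,.052),(.032,.040)])],(360,155,420,215),6,'t');
t=cv2.imread('pics/t.png');w[:360,:360]=t
overlay(T,[((.447,-.2284),[(.016,.052),(.032,.040),(.040,.018)])],(395,225,460,275),6,'t');t=cv2.imread('pics/t.png');w[300:600,410:800]=t
cv2.imwrite('pics/p.png',w)
"
```

```text
13.225 [0.61769312 0.00453245 0.02110024] [-0.39054136  0.3221796  -2.35533236] 0.02780783291277887
```

View pics/p.png

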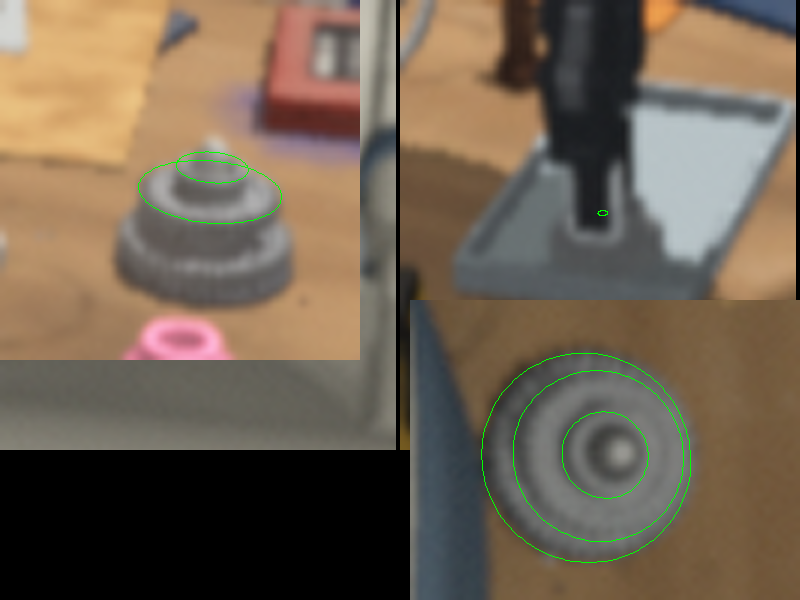

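The small gear hangs in the tray's left end, and the medium gear now tops the stack. Lowering it fully and letting go.

Emit:
arm_command(plan=[{"hand": -0.6, "x": 0, "y": 0, "z": -0.2, "spin": 0}, {"hand": -0.6, "x": 0, "y": 0, "z": -0.3, "spin": 0}, {"hand": -0.6, "x": 0, "y": 0, "z": -0.3, "spin": 0}])

```text
time_s: 13.6
tcp_pos: [0.6179, 0.0045, 0.0195]
tool_rot: [0.981, 0.195, 0.001, 0.0]
force: [-9.3, -0.1, 31.7]
grip_width: 0.0274
gripper_force: 64.9
```

```bash
python3 -c "
from h import *
T=ctrl.capture('top');S=ctrl.capture('side')
ut=(395+(622-410)/6-.5,225+(452-300)/6-.5);us=(360+214/6-.5,155+140/6-.5)
print(atz(T,ut,.0635),atz(S,us,.0635),tri([(T,ut),(S,us)]))
g=(395+(613-410)/6-.5,225+(453-300)/6-.5);print(atz(T,g,.052))
"
```

```text
[ 0.4478139  -0.23217545  0.0635    ] [ 0.44862388 -0.23249444  0.0635    ] [ 0.44812641 -0.23200558  0.0637977 ]
[ 0.44775957 -0.23133641  0.052     ]
```

The gear touched the floor with 32 N, so I'll ease off before opening. The stack pin is at (0.448, -0.232), with both views agreeing. Next is the medium gear.

Emit:
arm_command(plan=[{"hand": -0.6, "x": 0, "y": 0, "z": 0.3, "spin": 0}, {"hand": 0, "x": 0, "y": 0, "z": 0.3, "spin": 0}, {"hand": 0, "x": 0, "y": 0, "z": 0.4, "spin": 0}, {"hand": 0, "x": 0, "y": 0, "z": 0.6, "spin": 0}, {"hand": 0.2, "x": 0, "y": 0, "z": 3, "spin": 0}, {"hand": 0.5, "x": 0, "y": 0, "z": 7, "spin": 0}, {"hand": 0.5, "x": 0, "y": 0, "z": 10.5, "spin": 0}, {"hand": 0.5, "x": -16.95, "y": -23.6, "z": 10.5, "spin": 0}, {"hand": 0.5, "x": -16.95, "y": -23.6, "z": 10.5, "spin": 0}, {"hand": 0.5, "x": -16.95, "y": -23.6, "z": 10.5, "spin": 0}, {"hand": 0.5, "x": -16.95, "y": -23.6, "z": 10.5, "spin": 0}, {"hand": 0.5, "x": -16.95, "y": -23.6, "z": 10.5, "spin": 0}, {"hand": 0.5, "x": -16.95, "y": -23.6, "z": 8.5, "spin": 0}, {"hand": 0.5, "x": -16.95, "y": -23.6, "z": 5, "spin": 0}, {"hand": 0.5, "x": -16.95, "y": -23.6, "z": 4, "spin": 0}, {"hand": 0.5, "x": -16.95, "y": -23.6, "z": 4, "spin": 0}])

```text
time_s: 15.7
tcp_pos: [0.4476, -0.2312, 0.0572]
tool_rot: [0.981, 0.195, -0.0, -0.0]
force: [0.0, 0.1, 0.2]
grip_width: 0.0644
gripper_force: 0.0
```

Emit:
arm_command(plan=[{"hand": 0.5, "x": 0, "y": 0, "z": -1.0, "spin": 0}, {"hand": 0.5, "x": 0, "y": 0, "z": -1.25, "spin": 0}, {"hand": -0.6, "x": 0, "y": 0, "z": -1.25, "spin": 0}, {"hand": -0.6, "x": 0, "y": 0, "z": -1.25, "spin": 0}, {"hand": -0.6, "x": 0, "y": 0, "z": -1.25, "spin": 0}, {"hand": -0.6, "x": 0, "y": 0, "z": -1.25, "spin": 0}, {"hand": -0.6, "x": 0, "y": 0, "z": -1.25, "spin": 0}, {"hand": -0.6, "x": 0, "y": 0, "z": -1, "spin": 0}, {"hand": -0.6, "x": 0, "y": 0, "z": 1, "spin": 0}, {"hand": -0.6, "x": 0, "y": 0, "z": 4, "spin": 0}, {"hand": -0.6, "x": 0, "y": 0, "z": 7, "spin": 0}, {"hand": -0.6, "x": 0, "y": 0, "z": 7, "spin": 0}])

```text
time_s: 17.2
tcp_pos: [0.4487, -0.232, 0.1291]
tool_rot: [0.981, 0.195, 0.001, 0.001]
force: [0.0, 0.1, -3.2]
grip_width: 0.0282
gripper_force: 59.5
```

Emit:
arm_command(plan=[{"hand": -0.6, "x": 18.8, "y": 15.2, "z": 0, "spin": 0}, {"hand": -0.6, "x": 18.8, "y": 15.2, "z": 0, "spin": 0}, {"hand": -0.6, "x": 18.8, "y": 15.2, "z": 0, "spin": 0}, {"hand": -0.6, "x": 18.8, "y": 15.2, "z": 0, "spin": 0}, {"hand": -0.6, "x": 18.8, "y": 15.2, "z": -1, "spin": 0}, {"hand": -0.6, "x": 18.8, "y": 15.2, "z": -5, "spin": 0}, {"hand": -0.6, "x": 18.8, "y": 15.2, "z": -8.5, "spin": 0}, {"hand": -0.6, "x": 18.8, "y": 15.2, "z": -10.2, "spin": 0}, {"hand": -0.6, "x": 18.8, "y": 15.2, "z": -10.6, "spin": 0}, {"hand": -0.6, "x": 18.8, "y": 15.2, "z": -10.7, "spin": 0}, {"hand": -0.6, "x": 18.8, "y": 15.2, "z": -10.7, "spin": 0}])

```text
time_s: 18.58
tcp_pos: [0.6363, -0.0796, 0.0213]
tool_rot: [0.981, 0.195, 0.001, 0.0]
force: [-0.1, -0.0, -2.6]
grip_width: 0.0285
gripper_force: 59.5
```

```bash
python3 -c "
from h import *
T,S,s=look('q')
w=np.zeros((600,800,3),np.uint8);w[:440,:]=cv2.imread('pics/q.png')[:440]
overlay(S,[((.448,-.232),[(.016,.030),(.040,.018)])],(360,155,420,215),6,'t');
w[:360,:360]=cv2.imread('pics/t.png')
overlay(T,[((.448,-.232),[(.016,.030),(.040,.018)])],(395,225,460,275),6,'t');w[300:600,410:800]=cv2.imread('pics/t.png')
cv2.imwrite('pics/q.png',w)
"
```

```text
18.675 [ 0.63622826 -0.07952705  0.02119378] [ 0.27757407  0.29520493 -1.38625495] 0.02827630406994319
```

View pics/q.png

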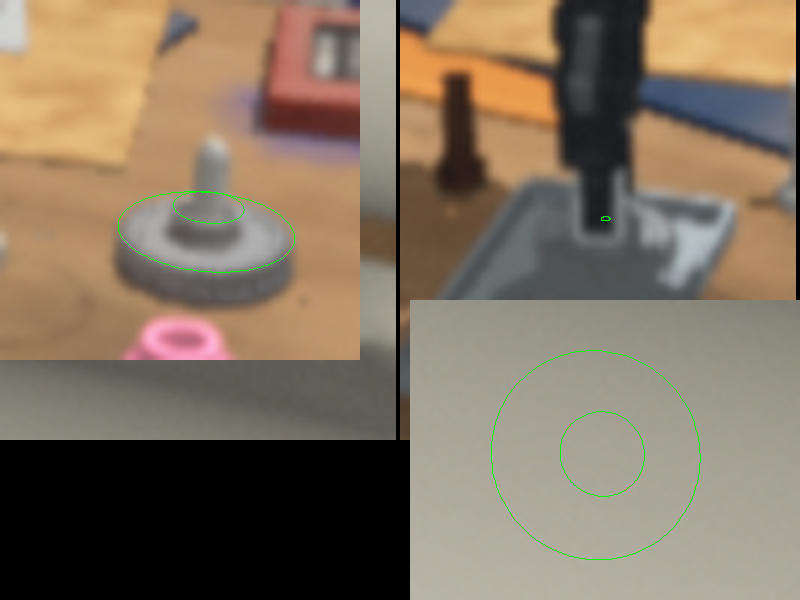

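The medium gear hangs in the tray beside the small one. The large gear fits the model at (0.448, -0.232) in the side view; the top view is blocked by the arm. Releasing and going to the large gear.

Emit:
arm_command(plan=[{"hand": -0.6, "x": 0, "y": 0, "z": -0.15, "spin": 0}, {"hand": -0.6, "x": 0, "y": 0, "z": -0.15, "spin": 0}, {"hand": 0, "x": 0, "y": 0, "z": -0.05, "spin": 0}, {"hand": 0, "x": 0, "y": 0, "z": 0, "spin": 0}, {"hand": 0, "x": 0, "y": 0, "z": 0.3, "spin": 0}, {"hand": 0.2, "x": 0, "y": 0, "z": 3, "spin": 0}, {"hand": 0.5, "x": 0, "y": 0, "z": 7, "spin": 0}, {"hand": 0.5, "x": 0, "y": 0, "z": 10, "spin": 0}, {"hand": 0.5, "x": -18.8, "y": -15.2, "z": 10, "spin": 0}, {"hand": 0.5, "x": -18.8, "y": -15.2, "z": 10, "spin": 0}, {"hand": 0.5, "x": -18.8, "y": -15.2, "z": 10, "spin": 0}, {"hand": 0.5, "x": -18.8, "y": -15.2, "z": 10, "spin": 0}, {"hand": 0.5, "x": -18.8, "y": -15.2, "z": 9, "spin": 0}, {"hand": 0.5, "x": -18.8, "y": -15.2, "z": 5, "spin": 0}, {"hand": 0.5, "x": -18.8, "y": -15.2, "z": 2, "spin": 0}, {"hand": 0.5, "x": -18.8, "y": -15.2, "z": 1.5, "spin": 0}])

```text
time_s: 20.68
tcp_pos: [0.4474, -0.2306, 0.0339]
tool_rot: [0.981, 0.195, -0.001, -0.001]
force: [0.1, 0.7, 0.9]
grip_width: 0.0639
gripper_force: 0.0
```

Emit:
arm_command(plan=[{"hand": 0.5, "x": 0, "y": 0, "z": -1.0, "spin": 0}, {"hand": 0.5, "x": 0, "y": 0, "z": -1.2, "spin": 0}, {"hand": -0.6, "x": 0, "y": 0, "z": -1.2, "spin": 0}, {"hand": -0.6, "x": 0, "y": 0, "z": -1.2, "spin": 0}, {"hand": -0.6, "x": 0, "y": 0, "z": -1.2, "spin": 0}, {"hand": -0.6, "x": 0, "y": 0, "z": -1.2, "spin": 0}, {"hand": -0.6, "x": 0, "y": 0, "z": -1.2, "spin": 0}])

```text
time_s: 21.55
tcp_pos: [0.4481, -0.2317, 0.0243]
tool_rot: [0.981, 0.195, 0.001, 0.001]
force: [-1.7, 1.3, 15.7]
grip_width: 0.0286
gripper_force: 58.1
```

Emit:
arm_command(plan=[{"hand": -0.6, "x": 0, "y": 0, "z": 0.5, "spin": 0}, {"hand": -0.6, "x": 0, "y": 0, "z": 3, "spin": 0}, {"hand": -0.6, "x": 0, "y": 0, "z": 7, "spin": 0}, {"hand": -0.6, "x": 0, "y": 0, "z": 10.7, "spin": 0}, {"hand": -0.6, "x": 0, "y": 0, "z": 10.7, "spin": 0}, {"hand": -0.6, "x": 1.9, "y": 50.4, "z": 10.7, "spin": 0}, {"hand": -0.6, "x": 1.9, "y": 50.4, "z": 10.7, "spin": 0}, {"hand": -0.6, "x": 1.9, "y": 50.4, "z": 10.7, "spin": 0}, {"hand": -0.6, "x": 1.9, "y": 50.4, "z": 10.7, "spin": 0}, {"hand": -0.6, "x": 1.9, "y": 50.4, "z": 10.7, "spin": 0}, {"hand": -0.6, "x": 1.9, "y": 50.4, "z": 10.7, "spin": 0}, {"hand": -0.6, "x": 1.9, "y": 50.4, "z": 10.7, "spin": 0}, {"hand": -0.6, "x": 1.9, "y": 50.4, "z": 10.7, "spin": 0}, {"hand": -0.6, "x": 1.9, "y": 50.4, "z": 10.7, "spin": 0}, {"hand": -0.6, "x": 1.9, "y": 50.4, "z": 9, "spin": 0}, {"hand": -0.6, "x": 1.9, "y": 50.4, "z": 6, "spin": 0}, {"hand": -0.6, "x": 1.9, "y": 50.4, "z": 4.5, "spin": 0}, {"hand": -0.6, "x": 1.9, "y": 50.4, "z": 4.5, "spin": 0}])

```text
time_s: 23.8
tcp_pos: [0.466, 0.2719, 0.0672]
tool_rot: [0.981, 0.195, -0.001, 0.0]
force: [0.7, -0.2, -2.5]
grip_width: 0.0282
gripper_force: 60.0
```

```bash
python3 -c "
from h import *
T,S,s=look('r')
w=np.zeros((600,800,3),np.uint8);w[:480,:400]=cv2.imread('pics/r.png')[:480,400:]
overlay(T,[((.448,-.232),[(.041,.008),(.008,.062)])],(395,225,460,275),6,'t');w[300:600,410:800]=cv2.imread('pics/t.png')
overlay(T,[],(300,140,390,205),4,'t');t=cv2.imread('pics/t.png');w[:260,410:770]=t
cv2.imwrite('pics/r.png',w)
"
```

```text
23.9 [0.46699511 0.27247924 0.06867083] [-0.53128848 -0.04712992 -2.35706933] 0.028047607343931382
```

View pics/r.png

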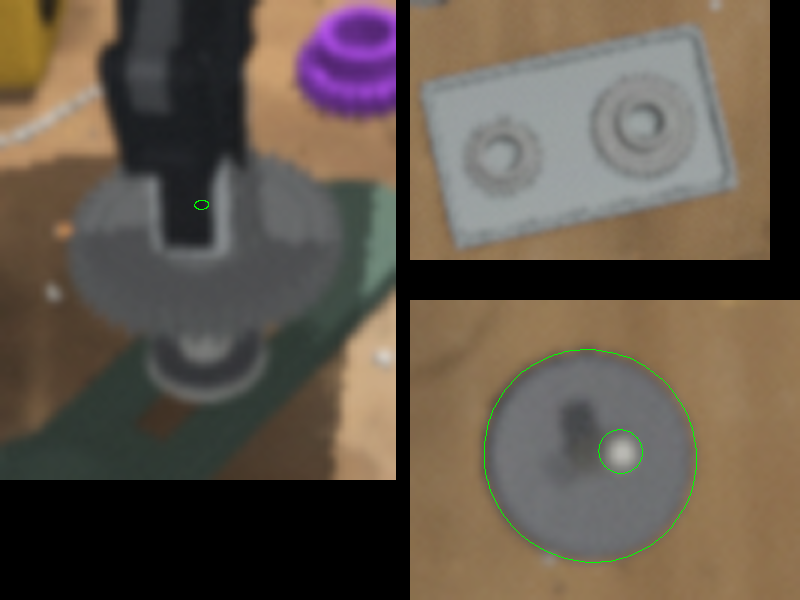

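Both gears lie flat in the tray, and the stack post model (0.448, -0.232) fits. The large gear is over the stud. Lowering it.

Emit:
arm_command(plan=[{"hand": -0.6, "x": 0, "y": 0, "z": -0.7, "spin": 0}, {"hand": -0.6, "x": 0, "y": 0, "z": -1.2, "spin": 0}, {"hand": -0.6, "x": 0, "y": 0, "z": -1.6, "spin": 0}, {"hand": -0.6, "x": 0, "y": 0, "z": -1.6, "spin": 0}])

```text
time_s: 24.4
tcp_pos: [0.4666, 0.2726, 0.052]
tool_rot: [0.981, 0.195, -0.0, 0.0]
force: [-1.6, 0.3, -2.5]
grip_width: 0.0282
gripper_force: 60.0
```

Emit:
arm_command(plan=[{"hand": -0.6, "x": 0, "y": 0, "z": -0.8, "spin": 0}, {"hand": -0.6, "x": 0, "y": 0, "z": -1.4, "spin": 0}, {"hand": -0.6, "x": 0, "y": 0, "z": -1.7, "spin": 0}, {"hand": -0.6, "x": 0, "y": 0, "z": -1.75, "spin": 0}, {"hand": -0.6, "x": 0, "y": 0, "z": -1.75, "spin": 0}])

```text
time_s: 25.02
tcp_pos: [0.4667, 0.2726, 0.0348]
tool_rot: [0.981, 0.195, 0.0, -0.0]
force: [-0.3, -0.1, -2.6]
grip_width: 0.0279
gripper_force: 60.0
```

Emit:
arm_command(plan=[{"hand": -0.6, "x": 0, "y": 0, "z": -0.1, "spin": 0}, {"hand": 0.3, "x": 0, "y": 0, "z": -0.05, "spin": 0}, {"hand": 0.3, "x": 0, "y": 0, "z": 0, "spin": 0}, {"hand": 0.5, "x": 0, "y": 0, "z": 0.3, "spin": 0}, {"hand": 0.5, "x": 0, "y": 0, "z": 3, "spin": 0}, {"hand": 0.5, "x": 0, "y": 0, "z": 7, "spin": 0}, {"hand": 0.5, "x": 0, "y": 0, "z": 10, "spin": 0}, {"hand": 0.3, "x": 17, "y": -35.2, "z": 10, "spin": 0}, {"hand": 0.3, "x": 17, "y": -35.2, "z": 10, "spin": 0}, {"hand": 0.3, "x": 17, "y": -35.2, "z": 10, "spin": 0}, {"hand": 0.3, "x": 17, "y": -35.2, "z": 10, "spin": 0}, {"hand": 0.3, "x": 17, "y": -35.2, "z": 10, "spin": 0}, {"hand": 0.3, "x": 17, "y": -35.2, "z": 10, "spin": 0}, {"hand": 0.3, "x": 17, "y": -35.2, "z": 10, "spin": 0}, {"hand": 0.3, "x": 17, "y": -35.2, "z": 8, "spin": 0}, {"hand": 0.3, "x": 17, "y": -35.2, "z": 4, "spin": 0}, {"hand": 0.3, "x": 17, "y": -35.2, "z": 3, "spin": 0}])

```text
time_s: 27.15
tcp_pos: [0.6351, -0.0786, 0.0629]
tool_rot: [0.981, 0.195, -0.002, -0.001]
force: [0.5, 0.4, 0.2]
grip_width: 0.0555
gripper_force: 0.0
```

```bash
python3 -c "
from h import *
T,S,s=look('s')
w=np.zeros((600,800,3),np.uint8);w[:480,:400]=cv2.imread('pics/s.png')[:480,400:]
for p,y in ((T,0),(S,300)):
  u=proj(p,[.4665,.2727,.03]).astype(int)
  overlay(p,[((.4665,.2727),[(.016,.040),(.040,.028)])],(u[0]-32,u[1]-24,u[0]+32,u[1]+24),6,'t');w[y:y+288,410:794]=cv2.imread('pics/t.png')
cv2.imwrite('pics/s.png',w)
"
```

```text
27.25 [ 0.63613646 -0.07890403  0.0642803 ] [-0.54566067 -0.2302758  -0.31990483] 0.05519187475563697
```

View pics/s.png

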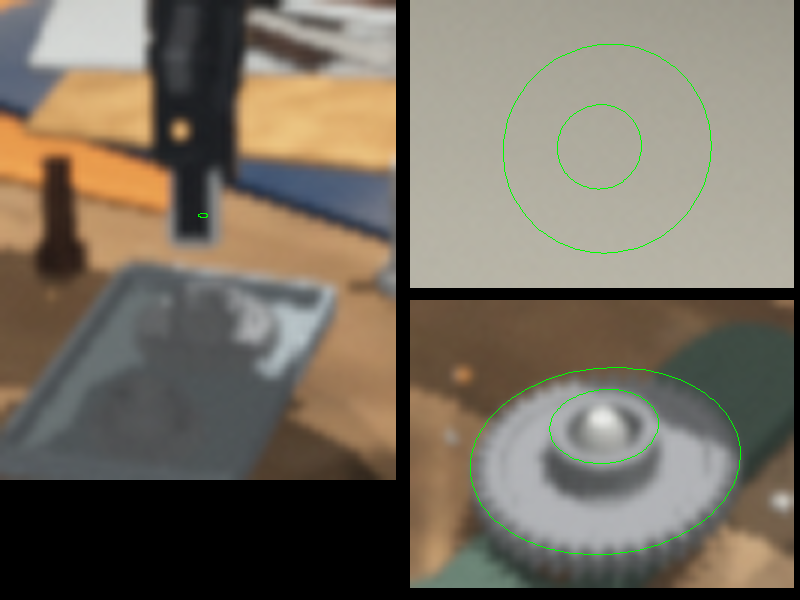

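The large gear is seated on the stud, matching the seated model. Gripping the medium gear.

Emit:
arm_command(plan=[{"hand": 0.3, "x": 0, "y": 0, "z": -2.5, "spin": 0}, {"hand": 0.3, "x": 0, "y": 0, "z": -4.2, "spin": 0}, {"hand": 0.3, "x": 0, "y": 0, "z": -4.6, "spin": 0}, {"hand": -0.6, "x": 0, "y": 0, "z": -4.6, "spin": 0}, {"hand": -0.6, "x": 0, "y": 0, "z": -4.6, "spin": 0}, {"hand": -0.6, "x": 0, "y": 0, "z": -4.6, "spin": 0}, {"hand": -0.6, "x": 0, "y": 0, "z": -4.6, "spin": 0}, {"hand": -0.6, "x": 0, "y": 0, "z": -4.3, "spin": 0}, {"hand": -0.6, "x": 0, "y": 0, "z": -2, "spin": 0}, {"hand": -0.6, "x": 0, "y": 0, "z": 2, "spin": 0}, {"hand": -0.6, "x": 0, "y": 0, "z": 6, "spin": 0}, {"hand": -0.6, "x": 0, "y": 0, "z": 6, "spin": 0}])

```text
time_s: 28.75
tcp_pos: [0.6386, -0.0798, 0.1284]
tool_rot: [0.981, 0.195, 0.003, 0.001]
force: [-0.4, 0.6, -2.7]
grip_width: 0.028
gripper_force: 59.5
```

Emit:
arm_command(plan=[{"hand": -0.6, "x": -18.9, "y": -15.2, "z": 0, "spin": 0}, {"hand": -0.6, "x": -18.9, "y": -15.2, "z": 0, "spin": 0}, {"hand": -0.6, "x": -18.9, "y": -15.2, "z": 0, "spin": 0}, {"hand": -0.6, "x": -18.9, "y": -15.2, "z": 0, "spin": 0}, {"hand": -0.6, "x": -18.9, "y": -15.2, "z": 0, "spin": 0}, {"hand": -0.6, "x": -18.9, "y": -15.2, "z": -1.5, "spin": 0}, {"hand": -0.6, "x": -18.9, "y": -15.2, "z": -3.5, "spin": 0}, {"hand": -0.6, "x": -18.9, "y": -15.2, "z": -4.4, "spin": 0}, {"hand": -0.6, "x": -18.9, "y": -15.2, "z": -5, "spin": 0}, {"hand": -0.6, "x": -18.9, "y": -15.2, "z": -5.3, "spin": 0}, {"hand": -0.6, "x": -18.9, "y": -15.2, "z": -5.3, "spin": 0}])

```text
time_s: 30.12
tcp_pos: [0.4479, -0.2314, 0.0719]
tool_rot: [0.981, 0.195, 0.0, 0.0]
force: [-0.4, 0.4, -1.0]
grip_width: 0.0278
gripper_force: 59.5
```

Emit:
arm_command(plan=[{"hand": -0.6, "x": 0, "y": 0, "z": -1.5, "spin": 0}, {"hand": -0.6, "x": 0, "y": 0, "z": -3, "spin": 0}, {"hand": -0.6, "x": 0, "y": 0, "z": -4.2, "spin": 0}, {"hand": -0.6, "x": 0, "y": 0, "z": -4.6, "spin": 0}, {"hand": -0.6, "x": 0, "y": 0, "z": -4.75, "spin": 0}, {"hand": -0.6, "x": 0, "y": 0, "z": -4.75, "spin": 0}])

```text
time_s: 30.88
tcp_pos: [0.4474, -0.2312, 0.0249]
tool_rot: [0.981, 0.195, -0.0, -0.0]
force: [-4.5, 2.2, 17.8]
grip_width: 0.0279
gripper_force: 62.2
```

Emit:
arm_command(plan=[{"hand": -0.6, "x": 0, "y": 0, "z": 0.15, "spin": 0}, {"hand": 0.3, "x": 0, "y": 0, "z": 0.15, "spin": 0}, {"hand": 0.3, "x": 0, "y": 0, "z": 0.2, "spin": 0}, {"hand": 0.5, "x": 0, "y": 0, "z": 0.4, "spin": 0}, {"hand": 0.5, "x": 0, "y": 0, "z": 3, "spin": 0}, {"hand": 0.5, "x": 0, "y": 0, "z": 7, "spin": 0}, {"hand": 0.5, "x": 0, "y": 0, "z": 10, "spin": 0}, {"hand": 0.3, "x": 16.95, "y": 23.6, "z": 10, "spin": 0}, {"hand": 0.3, "x": 16.95, "y": 23.6, "z": 10, "spin": 0}, {"hand": 0.3, "x": 16.95, "y": 23.6, "z": 10, "spin": 0}, {"hand": 0.3, "x": 16.95, "y": 23.6, "z": 10, "spin": 0}, {"hand": 0.3, "x": 16.95, "y": 23.6, "z": 10, "spin": 0}, {"hand": 0.3, "x": 16.95, "y": 23.6, "z": 8, "spin": 0}, {"hand": 0.3, "x": 16.95, "y": 23.6, "z": 4, "spin": 0}, {"hand": 0.3, "x": 16.95, "y": 23.6, "z": 2.5, "spin": 0}, {"hand": 0.3, "x": 16.95, "y": 23.6, "z": 2.5, "spin": 0}])

```text
time_s: 32.88
tcp_pos: [0.6167, 0.0045, 0.0488]
tool_rot: [0.981, 0.195, -0.001, -0.0]
force: [0.2, -1.0, 0.0]
grip_width: 0.0557
gripper_force: 0.0
```

```bash
python3 -c "
from h import *
T,S,s=look('v')
w=np.zeros((600,800,3),np.uint8);w[:480,:400]=cv2.imread('pics/v.png')[:480,400:]
for p,y in ((T,0),(S,300)):
  u=proj(p,[.448,-.232,.03]).astype(int)
  overlay(p,[((.448,-.232),[(.016,.030),(.032,.018)])],(u[0]-32,u[1]-24,u[0]+32,u[1]+24),6,'t');w[y:y+288,410:794]=cv2.imread('pics/t.png')
cv2.imwrite('pics/v.png',w)
"
```

```text
32.975 [0.61785791 0.00440342 0.05035301] [ 0.48753335 -0.19324055  0.41204775] 0.05539298097175448
```

View pics/v.png

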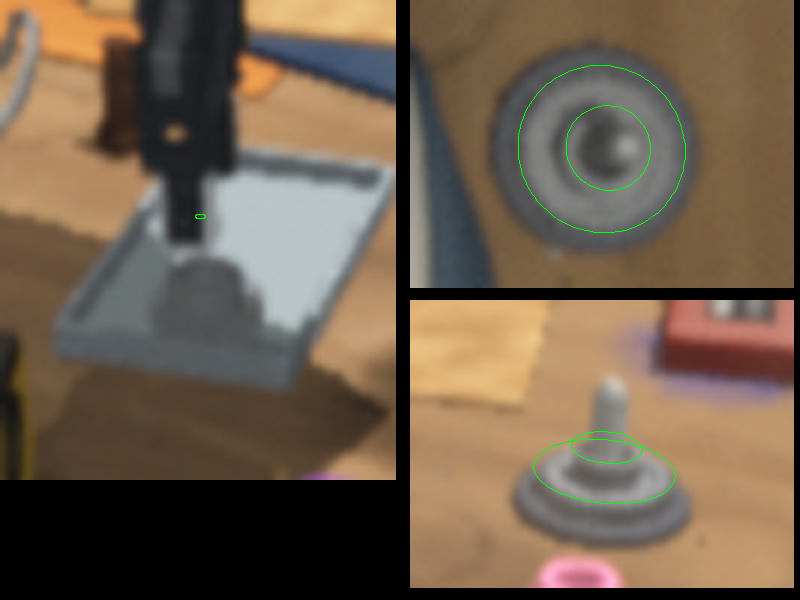

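The medium gear is seated on the stack stand. Now the small one.

Emit:
arm_command(plan=[{"hand": 0.3, "x": 0, "y": 0, "z": -2.2, "spin": 0}, {"hand": 0.3, "x": 0, "y": 0, "z": -3.05, "spin": 0}, {"hand": -0.6, "x": 0, "y": 0, "z": -3.05, "spin": 0}, {"hand": -0.6, "x": 0, "y": 0, "z": -3.05, "spin": 0}, {"hand": -0.6, "x": 0, "y": 0, "z": -3.05, "spin": 0}, {"hand": -0.6, "x": 0, "y": 0, "z": -3.05, "spin": 0}, {"hand": -0.6, "x": 0, "y": 0, "z": -2.7, "spin": 0}, {"hand": -0.6, "x": 0, "y": 0, "z": 0, "spin": 0}, {"hand": -0.6, "x": 0, "y": 0, "z": 4, "spin": 0}, {"hand": -0.6, "x": 0, "y": 0, "z": 7.5, "spin": 0}, {"hand": -0.6, "x": -16.95, "y": -23.6, "z": 7.5, "spin": 0}, {"hand": -0.6, "x": -16.95, "y": -23.6, "z": 7.5, "spin": 0}, {"hand": -0.6, "x": -16.95, "y": -23.6, "z": 7.5, "spin": 0}, {"hand": -0.6, "x": -16.95, "y": -23.6, "z": 7.5, "spin": 0}, {"hand": -0.6, "x": -16.95, "y": -23.6, "z": 7.5, "spin": 0}, {"hand": -0.6, "x": -16.95, "y": -23.6, "z": 7.5, "spin": 0}, {"hand": -0.6, "x": -16.95, "y": -23.6, "z": 6, "spin": 0}, {"hand": -0.6, "x": -16.95, "y": -23.6, "z": 4, "spin": 0}, {"hand": -0.6, "x": -16.95, "y": -23.6, "z": 3, "spin": 0}, {"hand": -0.6, "x": -16.95, "y": -23.6, "z": 2.7, "spin": 0}])

```text
time_s: 35.48
tcp_pos: [0.448, -0.231, 0.0761]
tool_rot: [0.981, 0.195, -0.0, -0.0]
force: [-0.1, 0.3, -1.4]
grip_width: 0.0277
gripper_force: 59.4
```

Emit:
arm_command(plan=[{"hand": -0.6, "x": 0, "y": 0, "z": -0.7, "spin": 0}, {"hand": -0.6, "x": 0, "y": 0, "z": -1.6, "spin": 0}, {"hand": -0.6, "x": 0, "y": 0, "z": -2.4, "spin": 0}, {"hand": -0.6, "x": 0, "y": 0, "z": -2.8, "spin": 0}, {"hand": -0.6, "x": 0, "y": 0, "z": -2.9, "spin": 0}, {"hand": -0.6, "x": 0, "y": 0, "z": -2.9, "spin": 0}])

```text
time_s: 36.22
tcp_pos: [0.4478, -0.2315, 0.0473]
tool_rot: [0.981, 0.195, 0.0, 0.0]
force: [0.3, -0.9, -1.7]
grip_width: 0.028
gripper_force: 59.5
```

Within about 1 mm of the seat and free. Lowering the last bit, releasing and backing away.

Emit:
arm_command(plan=[{"hand": -0.6, "x": 0, "y": 0, "z": -0.1, "spin": 0}, {"hand": -0.6, "x": 0, "y": 0, "z": -0.1, "spin": 0}, {"hand": 0.3, "x": 0, "y": 0, "z": -0.05, "spin": 0}, {"hand": 0.3, "x": 0, "y": 0, "z": 0, "spin": 0}, {"hand": 0.5, "x": 0, "y": 0, "z": 0.3, "spin": 0}, {"hand": 0.5, "x": 0, "y": 0, "z": 4, "spin": 0}, {"hand": 0.5, "x": 0, "y": 0, "z": 8, "spin": 0}, {"hand": 0.5, "x": 0, "y": 0, "z": 14, "spin": 0}, {"hand": 0.5, "x": -10, "y": -20, "z": 16, "spin": 0}, {"hand": 0.5, "x": -10, "y": -20, "z": 16, "spin": 0}, {"hand": 0.5, "x": -14, "y": -28, "z": 17, "spin": 0}, {"hand": 0.5, "x": -14, "y": -28, "z": 17, "spin": 0}, {"hand": 0.5, "x": -14, "y": -28, "z": 17, "spin": 0}, {"hand": 0.5, "x": -14, "y": -28, "z": 17, "spin": 0}])

```text
time_s: 37.98
tcp_pos: [0.3056, -0.515, 0.2176]
tool_rot: [0.981, 0.193, -0.0, 0.001]
force: [0.2, 0.3, -0.7]
grip_width: 0.0639
gripper_force: 0.0
```

```bash
python3 -c "
from h import *
T=ctrl.capture('top');S=ctrl.capture('side');print(ctrl.sense()['time_s'],ctrl.sense()['tcp_pos'])
w=np.zeros((600,800,3),np.uint8)
it=[((.448,-.232),[(.016,.052),(.024,.040),(.032,.018)]),((.452,.0155),[(.016,.030),(.028,.018)]),((.4665,.2727),[(.016,.040),(.040,.028)])]
for j,(p,y) in enumerate(((T,0),(S,290))):
  for i,(c,cs) in enumerate(it):
    u=proj(p,[*c,.03]).astype(int)
    overlay(p,[(c,cs)],(u[0]-22,u[1]-24,u[0]+22,u[1]+24),6,'t');w[y:y+288,i*266:i*266+264]=cv2.imread('pics/t.png')
cv2.imwrite('pics/w.png',w)
a=T['image'][125:325,150:450];cv2.imwrite('pics/x.png',cv2.cvtColor(cv2.resize(a,None,fx=2.6,fy=2.6),cv2.COLOR_RGB2BGR))
"
```

```text
38.075 [ 0.3072106  -0.51157076  0.21709169]
```

View pics/w.png

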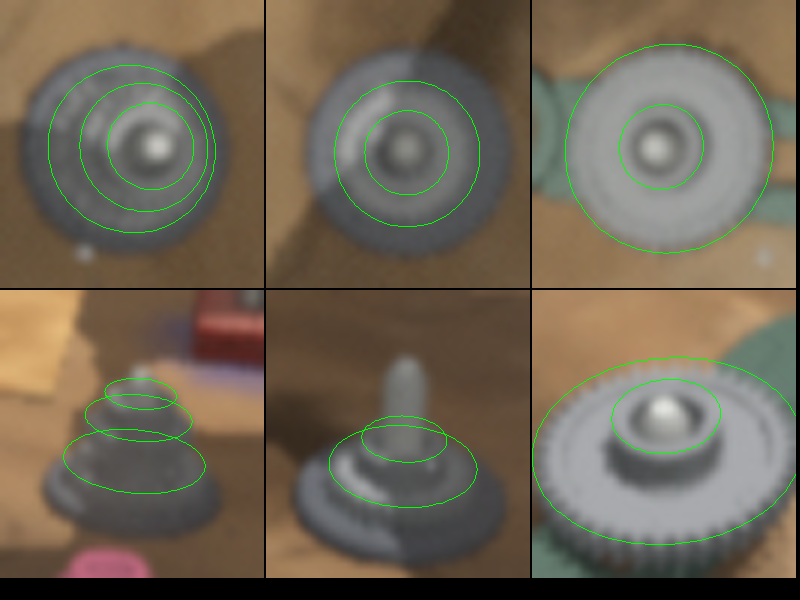

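View pics/x.png

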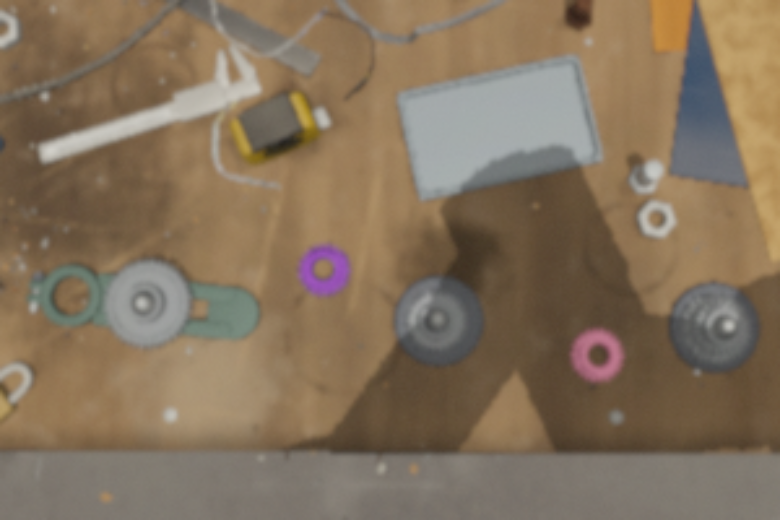

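The final pictures show every gear flat and seated. The large gear is on the stud, the old gear is on the spare stand, and the small gear is on the medium on the stack stand. The tray is empty, and the calliper and tape measure have not moved. Handing in.

```bash
python3 -c "
from bench import ctrl
print(ctrl.hand_in())"
```

```text
the job is handed in; nothing more can be done
None
```

The gear swap is done and handed in at about 38 s: the large gear is on the banjo's stud, the old gear is on the spare stand, the medium gear with the small on top is back on its stand, and the calliper and tape measure are untouched.

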